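Hang the clothes brush inside the low peg cabinet

TASK

Hang the clothes brush by its steel ring on the red-capped peg inside the low cabinet and let go, so that it hangs freely, ring end up, and settles. Tilt the brush to get it in under the roof board without knocking hard against the roof, and leave the vase, the torch and the bottle opener where they are.

Things in the scene. Friction and masses are not known exactly. Their poses are not given: they have to be found in the camera images.
- brush: Wooden clothes brush, 193 mm long, 130 g, lying bristles down. Origin on its underside where head and handle meet; x towards the ring, z up out of its back. Rigid black bristle block x -86 to -4, 40 mm wide, z 0 to 18; wooden head x -90 to 0, 48 mm wide, z 18 to 34; handle x 0 to 50, 22 mm wide, z 18 to 34, then a rigid steel ring. Centre of mass near x = -30, z = 22.
- brush_ring (a point): Centre of the brush's fixed steel ring, x = 75 mm, z = 26 mm in the brush's frame; axes as the brush. The ring lies flat in the brush's plane (its axis is the brush's z): inner diameter 44 mm, outer 56 mm, wire 6 mm.
- brush_grip (a point): Point inside the wooden head near the centre of mass, x = -25 mm, z = 26 mm in the brush's frame, 100 mm from the ring's centre; the head is 48 mm wide (along y) here. A good place to grip across.
- cabinet: Fixed low white cabinet, open at the front (-x, towards the robot). Origin on the shelf, mid-width, at the front face of its back panel; x into the panel, y left, z up. Back panel: grey perforated plastic peg board (open grid, 5 mm). Side walls 12 mm thick, inner faces at y = +-175 mm, from the panel forward to x = -113 mm, 290 mm high. No floor but the shelf.
- roof: The cabinet's fixed roof board, white, 16 mm thick. Origin at the middle of its underside at the panel face, 290 mm above the shelf; it reaches forward to x = -115 mm (front edge) and 187 mm to each side. Axes as the cabinet.
- peg_red: Fixed steel peg with red cap and red washer: one of three in a row at y = -55, 0, +55 mm on the panel, order changing; the other two are plain steel, else alike. Origin at its root on the panel face, 215 mm above the shelf; axes as the cabinet. 8 mm thick, 68 mm long, it sticks out to -x, rising 15 degrees towards its tip; washer 32 mm across, 4 mm thick.
- peg_red_tip (a point): Centre of the ball cap, 12 mm across, at the free end of the red peg: x = -66 mm, z = +18 mm from its root.
- peg_b: Plain steel peg, same shape as the red one; not to be used.
- peg_c: Plain steel peg, same shape as the red one; not to be used.
- vase: Bystander: green glass vase, 130 mm tall, 68 mm across, upright; origin under its centre.
- torch: Bystander: yellow torch lying on a flat base, 152 mm long along x, 48 mm high; origin under its middle.
- opener: Bystander: flat steel bottle opener, 136 mm long along x (from -65 to +71), 6 mm thick, 40 mm wide; origin on its underside.
There are look-alikes about, which are no part of the job. What is shaped like the brush but turquoise is not meant.

How it is judged:
By the outcome, as a careful person would: the job done as asked, in the order asked, and still so for the second after the job is handed in, with the robot touching nothing.
It also fails if it takes over 54 s, if anything falls off the work surface, if the arm or the gripper's body presses on something with over 40 N, if the wrist force passes 120 N, or if a joint passes its speed limit or range.

ROBOT

A 6-joint arm with a two-finger parallel gripper is mounted at the origin on the work surface. World frame = base frame: x ahead of the robot, y to its left, z up, the work surface at z = 0. Lengths are in mm, angles in rad, forces in N, time in s.
With the tool pointing down it reaches from about 275 to 975 mm from the base axis. Payload 8.4 kg.
Tool frame: the origin (TCP) lies between the finger pads; the fingertips stand 8 mm ahead of it and the grasp point (between the pads) lies 11 mm behind it (tip_reach is the distance from the TCP to the fingertips, in mm); z points along the fingers, y is the line along which they close (so a half turn about z gives the same grasp; the last joint's range is limited). The gripper opens to 92 mm and grips with 3 to 60 N. Pads are 20 mm wide; open, the fingers measure 128 mm over their backs; the gripper's body (75 mm by 189 mm) begins 69 mm behind the grasp point.
Start: joints at [-1.147, 0.353, 1.633, -0, 1.155, -0.002], TCP at [258.155, -569.196, 222.583] pointing down, gripper open.
Joint ranges: [-2.63, 2.63], [-0.92, 2.1], [0.06, 2.66], [-1.3, 4.44], [0, 2.69], [-3.02, 3.02]. Speed limits (rad/s): [2.22, 2.22, 2.79, 3.14, 3.14, 3.14].

INTERFACE

Orientations are given as a rotation vector (axis times angle).
In Python, from cell import * gives the robot as it stands. Calls block until the motion is done:
- reach(position, orientation): joint-space move of the TCP to a pose.
- move_l(position, rotation=None, max_speed=150): straight line of the TCP; rotation=None keeps the orientation; max_speed is the mean speed in mm/s.
- move_j(angles): joint-space move.
- move_gripper(opening, grasp_force=None): opening from 0.0 (shut) to 1.0 (fully open); grasp_force is the grip in N (None keeps the last); returns when the fingers have stopped.
- sleep(seconds).
- solve_ik(position, orientation): joint angles nearest the present ones, or None.
- get_state(): the state.
- snapshot(name): name is "side" or "top" or "wrist"; returns a dict with "image" (384x512x3 uint8, red, green, blue), "intrinsics" (3x3 intrinsics, pixels), "rvec" (rotation vector, rad) and "tvec" (3), from world to camera coordinates, as OpenCV has them; the wrist camera has in their place "hand_eye" (4x4, takes a point from camera to tool coordinates, whose origin is the TCP and whose axes are the flange's). Camera axes: x right, y down, z forward; pixel columns grow to the right and rows downward; lengths in mm; the calibration is good to about 2 mm. A picture is of the moment at which its call begins: read the wrist's pose just before it. There is no depth.
A pose or a line that the arm cannot do raises PlanningError and nothing moves.
- hand_in(): hands the job in; it is judged then, once.
The state is a dict: "time_s": time; "joint_positions": joint angles; "dq": joint speeds; "joint_torque": joint torques, N m; "eef_pos": TCP position; "tool_rot": TCP orientation; "force": force on the tool from outside, world axes, zero at the start; "ft_torque": the same for the moment, N m; "gripper_width": opening from 0.0 (shut) to 1.0 (fully open); "grasp_force": force on a finger pad.
Only numpy, scipy, OpenCV 4.12 (cv2) and the standard library are available. Lean on these libraries where they do the work, as an engineer would, in place of code of your own. Each camera call takes 0.05 s, during which the arm holds its last target. There are 200 camera calls.

## Working session

There is one attempt and no reset: what is moved stays moved. The work goes in short steps, each a Python script; the robot and the scene stay as the last script left them, time stands still between calls to the robot, and variables do not carry over. Pictures are saved under pics/ and viewed, at most 10 in all, crops included, and the job is handed in when it is done.

```bash
mkdir -p pics; ls
python3 - <<'E'
from cell import *
import cv2,numpy as np
for n in("side","top"):
    s=snapshot(n); cv2.imwrite(f"pics/{n}0.png",s["image"][:,:,::-1])
    R=cv2.Rodrigues(np.array(s["rvec"],float))[0]
    print(n,np.array(s["intrinsics"]).round(1).tolist(),"cam",(-R.T@np.array(s["tvec"]).ravel()).round(),R.round(3).tolist())
print(get_state()["time_s"],get_state()["tool_rot"],snapshot("wrist")["hand_eye"])
a=cv2.imread("pics/side0.png");b=cv2.imread("pics/top0.png")
E
```

```text
pics
side [[348.6, 0.0, 246.2], [0.0, 348.6, 189.4], [0.0, 0.0, 1.0]] cam [ -3. 489. 824.] [[-0.694, -0.72, -0.007], [-0.49, 0.478, -0.729], [0.528, -0.503, -0.684]]
top [[392.0, 0.0, 250.7], [0.0, 392.0, 189.2], [0.0, 0.0, 1.0]] cam [ 378.   41. 1120.] [[0.023, -0.999, 0.034], [-0.992, -0.027, -0.12], [0.121, -0.031, -0.992]]
0.1 [-3.0694573e+00 -6.6348444e-01  3.9800235e-04] [[ 3.98007018e-04 -9.67993906e-01 -2.50973385e-01  7.14587421e+01]
 [ 9.99999368e-01  6.49044352e-04 -9.17484580e-04 -5.76696714e-01]
 [ 1.05101234e-03 -2.50972861e-01  9.67993553e-01 -1.60554347e+02]
 [ 0.00000000e+00  0.00000000e+00  0.00000000e+00  1.00000000e+00]]
```

View pics/side0.png

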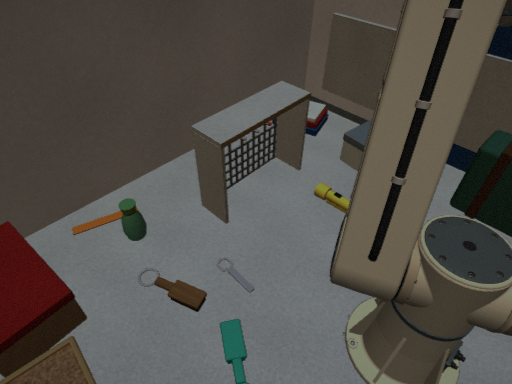

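View pics/top0.png

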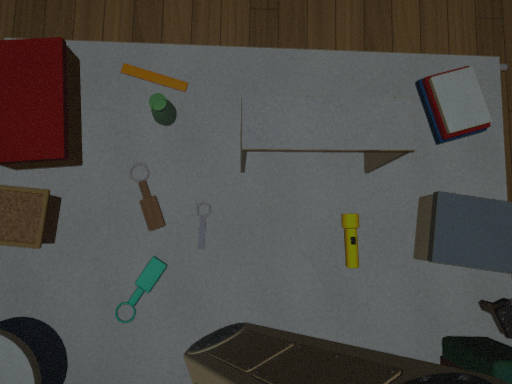

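The top view shows two brush-shaped things. The brown wooden one has its head near (152,212) and its ring near (140,172). The turquoise one has its head near (152,275) and is the decoy. The brown one fits the description of wood, black bristles and a steel ring. The opener is at (203,222), the vase at (163,110) and the torch at (351,240). The cabinet roof's front edge runs from about (242,151) to (413,151). A red spot in the side view at about (270,123) may be the red peg. Next I'll enlarge both to confirm.

```bash
cat > h.py <<'E'
import numpy as np,cv2
from scipy.spatial.transform import Rotation as Rn
def cam(s,state=None):
    K=np.array(s["intrinsics"],float)
    if "hand_eye" in s:
        T=np.eye(4);T[:3,:3]=Rn.from_rotvec(state["tool_rot"]).as_matrix();T[:3,3]=state["eef_pos"]
        M=T@np.array(s["hand_eye"]);return K,M[:3,:3],M[:3,3]
    R=cv2.Rodrigues(np.array(s["rvec"],float))[0]
    return K,R.T,-R.T@np.array(s["tvec"],float).ravel()
def ray(c,uv):
    K,R,o=c;d=R@np.linalg.solve(K,[uv[0],uv[1],1.]);return o,d/np.linalg.norm(d)
def onz(c,uv,z):
    o,d=ray(c,uv);return o+d*(z-o[2])/d[2]
def tri(rays):
    A=sum(np.eye(3)-np.outer(d,d) for o,d in rays);b=sum((np.eye(3)-np.outer(d,d))@o for o,d in rays)
    p=np.linalg.solve(A,b);return p,[float(np.linalg.norm(np.cross(p-o,d))) for o,d in rays]
def proj(c,p):
    K,R,o=c;q=K@(R.T@(np.array(p,float)-o));return q[:2]/q[2]
E
python3 - <<'E'
from cell import *
from h import *
S={n:snapshot(n) for n in("top","side")}
C={n:cam(S[n]) for n in S}
im=S["top"]["image"];hsv=cv2.cvtColor(im,cv2.COLOR_RGB2HSV)
sub=hsv[160:240,120:180].astype(int)
m=((sub[...,0]<25)&(sub[...,1]>90)).astype(np.uint8)
n,l,st,ce=cv2.connectedComponentsWithStats(m);k=1+np.argmax(st[1:,4])
ys,xs=np.where(l==k);print("wood px",st[k],)
P=np.array([onz(C["top"],(x+120,y+160),34)[:2] for x,y in zip(xs,ys)])
c=P.mean(0);w,V=np.linalg.eigh(np.cov(P.T));ax=V[:,1]
print("centroid",c,"axis",ax,"extent",np.ptp((P-c)@ax),(P-c)@ax@np.ones(len(P)))
t=(P-c)@ax;print(t.min(),t.max(),np.ptp((P-c)@V[:,0]))
for p in[(140,172)]:print("ring",onz(C["top"],p,26))
for p in[(242,151),(413,151)]:print("roof front",onz(C["top"],p,306),onz(C["top"],p,290))
print("side roof front corners",[onz(C["side"],p,306).round() for p in[(196,126),(309,93),(284,85)]])
a=cv2.resize(S["top"]["image"][150:260,100:230],None,fx=3.5,fy=3.5,interpolation=cv2.INTER_CUBIC)
b=cv2.resize(S["side"]["image"][75:225,190:320],(455,525)[:2],interpolation=cv2.INTER_CUBIC)[:,:345]
b=cv2.resize(S["side"]["image"][80:190,190:310],(345,385),interpolation=cv2.INTER_CUBIC)
a=cv2.resize(a,(455,385));cv2.imwrite("pics/crop1.png",np.hstack([a,b])[:,:,::-1])
E
```

```text
wood px [ 19  21  26  49 631]
centroid [450.19462197 282.03059447] axis [-0.93509154 -0.35440628] extent 136.6777655207821 4.0046188587439246e-11
-80.27551410289281 56.40225141788927 45.41915820251437
ring [551.78492335 318.89488283  26.        ]
roof front [558.38761033  36.54389936 306.        ] [561.9285585  36.446607  290.       ]
roof front [ 569.47454405 -330.71272612  306.        ] [ 573.23334079 -338.02629046  290.        ]
side roof front corners [array([672.,  32., 306.]), array([ 574., -330.,  306.]), array([ 663., -315.,  306.])]
```

View pics/crop1.png

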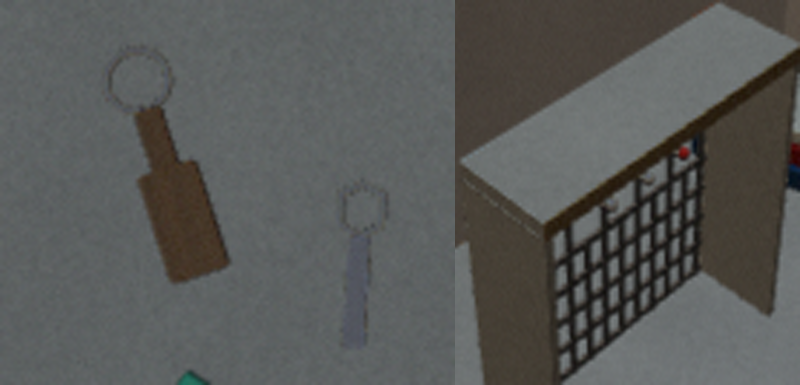

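The crop shows the brown brush clearly, with its steel ring at the far end. In the side view there are three pegs. The one on the cabinet's right (y = -55) has the red cap at about (269.6,123.4), and the other two, at about (246,134) and (255,129), are plain steel. I'll check the red cap's ray against the cabinet estimate and test IK for a wrist look.

```bash
cat >> h.py <<'E'
def fwd(pitch,yaw,flip=False):
    # tool z horizontal at yaw, pitched down by pitch; tool x up (or down when flip)
    z=np.array([np.cos(pitch)*np.cos(yaw),np.cos(pitch)*np.sin(yaw),-np.sin(pitch)])
    x=np.array([np.sin(pitch)*np.cos(yaw),np.sin(pitch)*np.sin(yaw),np.cos(pitch)])
    if flip:x=-x
    return Rn.from_matrix(np.column_stack([x,np.cross(z,x),z])).as_rotvec()
E
python3 - <<'E'
from cell import *
from h import *
s=snapshot("side");c=cam(s)
h=cv2.cvtColor(s["image"],cv2.COLOR_RGB2HSV).astype(int)
sub=h[110:140,240:300];m=((sub[...,0]<8)|(sub[...,0]>172))&(sub[...,1]>130)
ys,xs=np.where(m);uv=(xs.mean()+240,ys.mean()+110);print("red",len(xs),uv,onz(c,uv,233))
f=lambda q:None if q is None else np.round(q,2)
for fl in(False,True):
  for p in(0,.26,.5):
    print(fl,p,[ (X,Z,f(solve_ik([X,-200,Z],fwd(p,.03,fl)))) for X,Z in((480,200),(500,230),(560,140),(640,120))])
yb=0.364
for sgn in(1,-1):
    x=sgn*np.array([np.cos(yb),np.sin(yb),0]);z=np.array([0,0,-1.])
    print(f(solve_ik([455.6,284.1,15],Rn.from_matrix(np.column_stack([x,np.cross(z,x),z])).as_rotvec())))
E
```

```text
red 9 (np.float64(269.0), np.float64(123.0)) [ 621.44612917 -205.24915053  233.        ]
False 0 [(480, 200, array([-1.03,  0.87,  2.54,  2.07,  1.7 , -1.8 ])), (500, 230, array([-0.96,  0.75,  2.54,  2.15,  1.65, -1.69])), (560, 140, array([-0.79,  0.99,  2.4 ,  2.3 ,  1.74, -1.76])), (640, 120, array([-0.63,  1.  ,  2.27,  2.47,  1.67, -1.65]))]
False 0.26 [(480, 200, array([-0.99,  0.52,  2.56,  2.11,  1.28, -1.52])), (500, 230, array([-0.92,  0.4 ,  2.54,  2.13,  1.2 , -1.4 ])), (560, 140, array([-0.77,  0.71,  2.45,  2.35,  1.32, -1.58])), (640, 120, array([-0.61,  0.76,  2.31,  2.48,  1.25, -1.53]))]
False 0.5 [(480, 200, array([-0.89,  0.23,  2.51,  1.98,  0.86, -1.15])), (500, 230, array([-0.83,  0.15,  2.46,  1.93,  0.79, -1.01])), (560, 140, array([-0.7 ,  0.47,  2.41,  2.29,  0.89, -1.35])), (640, 120, array([-0.57,  0.55,  2.28,  2.41,  0.83, -1.34]))]
True 0 [(480, 200, array([-1.03,  0.87,  2.54,  2.07,  1.7 ,  1.34])), (500, 230, array([-0.96,  0.75,  2.54,  2.15,  1.65,  1.45])), (560, 140, array([-0.79,  0.99,  2.4 ,  2.3 ,  1.74,  1.38])), (640, 120, array([-0.63,  1.  ,  2.27,  2.47,  1.67,  1.49]))]
True 0.26 [(480, 200, array([-0.99,  0.52,  2.56,  2.11,  1.28,  1.62])), (500, 230, array([-0.92,  0.4 ,  2.54,  2.13,  1.2 ,  1.75])), (560, 140, array([-0.77,  0.71,  2.45,  2.35,  1.32,  1.56])), (640, 120, array([-0.61,  0.76,  2.31,  2.48,  1.25,  1.62]))]
True 0.5 [(480, 200, array([-0.89,  0.23,  2.51,  1.98,  0.86,  1.99])), (500, 230, array([-0.83,  0.15,  2.46,  1.93,  0.79,  2.13])), (560, 140, array([-0.7 ,  0.47,  2.41,  2.29,  0.89,  1.79])), (640, 120, array([-0.57,  0.55,  2.28,  2.41,  0.83,  1.8 ]))]
[ 0.55  0.51  1.96 -0.    0.67  1.76]
[ 0.55  0.51  1.96  0.    0.67 -1.38]
```

The red cap ray at z = 233 gives (621,-205), within about 1 cm of the cabinet-based estimate (615,-201), so they agree. The wrist has to flip between the two grasp orientations. I'll fit a small FK model to the solver's own solutions so I can check via-paths before moving.

```bash
cat > fk.py <<'E'
import numpy as np,json,os
from scipy.spatial.transform import Rotation as Rn
def fk(q,p,full=False):
    a,H,e1,L1,e2,L2,d,o=p
    R=Rn.from_euler('z',q[0]);t=R.apply([a,0,H])
    R=R*Rn.from_euler('y',q[1]);t=t+R.apply([e1,0,L1]);el=t
    R=R*Rn.from_euler('y',q[2]);t=t+R.apply([e2,0,L2]);w=t
    R=R*Rn.from_euler('z',q[3])*Rn.from_euler('y',q[4])*Rn.from_euler('z',q[5]+o)
    t=t+R.apply([0,0,d])
    return (t,R,w,el) if full else (t,R)
if os.path.exists("fk.json"):P=json.load(open("fk.json"))
E
python3 - <<'E'
from cell import *
from h import *
from fk import fk
import json
from scipy.optimize import least_squares
D=[];st=get_state();D.append((np.array(st["joint_positions"]),np.array(st["eef_pos"]),Rn.from_rotvec(st["tool_rot"])))
for X,Y,Z in((480,-200,200),(640,-200,120),(560,-200,140),(600,100,300),(450,250,250)):
  for rv in(fwd(.1,.03),fwd(.5,0.1),fwd(1.2,.3)):
    q=solve_ik([X,Y,Z],rv)
    if q is not None:D.append((np.array(q),np.array([X,Y,Z]),Rn.from_rotvec(rv)))
def res(p):
    r=[]
    for q,t,R in D:
        t2,R2=fk(q,p);r+=list(t2-t)+list(200*(R2.inv()*R).as_rotvec())
    return np.array(r)
b=min((least_squares(res,[0,300,0,400,0,400,200,o]) for o in(1.57,-1.57)),key=lambda s:s.cost)
print(len(D),b.cost,b.x.round(2),abs(b.fun).max());json.dump(list(b.x),open("fk.json","w"))
s=snapshot("top");c=cam(s);print("torch",[onz(c,p,24).round() for p in((350,213),(353,267))],"opener",onz(c,(203,222),3).round(),"vase",onz(c,(157,102),130).round())
E
```

```text
16 16.18290107725933 [-9.0000e-01  2.9437e+02 -3.1000e-01  5.6866e+02  5.8250e+01  4.9514e+02
  3.5222e+02  1.5700e+00] 1.9708356668576243
torch [array([ 452., -274.,   24.]), array([ 302., -282.,   24.])] opener [417. 140.   3.] vase [720. 259. 130.]
```

The FK fits to 2 mm, and the wrist centre is 352 mm behind the TCP. Next I'll check the joint path to the look pose, move there and look.

```bash
cat >> fk.py <<'E'
def path(q0,q1,n=9,L=()):
    for s in np.linspace(0,1,n):
        t,R,w,e=fk(np.array(q0)+s*(np.array(q1)-np.array(q0)),P,True)
        print("  tcp",t.round(),"wrist",w.round(),"zt",R.as_matrix()[:,2].round(2))
E
python3 - <<'E'
from cell import *
from h import *
from fk import *
q0=get_state()["joint_positions"]
rv=fwd(.26,.03);q=solve_ik([500,-205,270],rv);print(np.round(q,2));path(q0,q)
E
```

```text
[-0.94  0.26  2.52  2.06  1.12 -1.24]
  tcp [ 257. -570.  223.] wrist [ 257. -570.  575.] zt [-0.  0. -1.]
  tcp [ 319. -472.  194.] wrist [ 257. -533.  536.] zt [ 0.17  0.17 -0.97]
  tcp [ 375. -383.  188.] wrist [ 254. -493.  500.] zt [ 0.34  0.31 -0.89]
  tcp [ 425. -308.  197.] wrist [ 248. -450.  467.] zt [ 0.5   0.4  -0.77]
  tcp [ 465. -252.  217.] wrist [ 237. -405.  438.] zt [ 0.65  0.44 -0.63]
  tcp [ 494. -215.  239.] wrist [ 223. -359.  412.] zt [ 0.77  0.41 -0.49]
  tcp [ 511. -198.  258.] wrist [ 205. -311.  391.] zt [ 0.87  0.32 -0.38]
  tcp [ 514. -196.  270.] wrist [ 184. -264.  373.] zt [ 0.94  0.19 -0.29]
  tcp [ 499. -205.  270.] wrist [ 159. -216.  361.] zt [ 0.97  0.03 -0.26]
```

The path is clear, with TCP z at or above 188 and x at or below 514.

Run:
```python
from cell import *
from h import *
import pickle
reach([500,-205,270],fwd(.26,.03))
st=get_state();s=snapshot("wrist");pickle.dump((s,st),open("w1.pkl","wb"))
cv2.imwrite("pics/w1.png",s["image"][:,:,::-1])
c=cam(s,st);print(st["time_s"],st["eef_pos"],c[2].round())
h=cv2.cvtColor(s["image"],cv2.COLOR_RGB2HSV).astype(int)
m=(((h[...,0]<8)|(h[...,0]>172))&(h[...,1]>130)).astype(np.uint8)
n,l,b,ce=cv2.connectedComponentsWithStats(m)
for i in range(1,n):
    if b[i,4]>15:print(b[i],ce[i].round(1),onz(c,ce[i],233).round(1),onz(c,ce[i],215).round(1))
```

```text
2.1417 [ 500.3438267  -205.3653709   270.28401892] [ 362. -209.  379.]
[247 166  28  36 545] [260.3 181.5] [ 642.3 -200.5  233. ] [ 676.8 -199.4  215. ]
[433 225  55  41 483] [455.1 244.5] [ 551.1 -339.1  233. ] [ 574.5 -355.2  215. ]
```

View pics/w1.png

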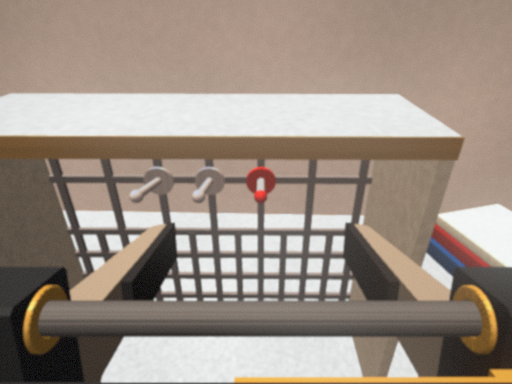

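The wrist view shows the red washer at (261,180) and its ball cap at about (260,196). The two plain pegs have caps at (136,196) and (199,195). The roof's right front corner is at (458,138–157).

Run:
```python
from h import *
from cell import *
import pickle
s,st=pickle.load(open("w1.pkl","rb"));c=cam(s,st);cs=cam(snapshot("side"))
print("cap",onz(c,(260.3,196.5),233),tri([ray(c,(260.3,196.5)),ray(cs,(269.3,123))]))
print("washers",[onz(c,p,215.5).round(1) for p in((261,180.5),(209,181),(158,181))])
print("caps",[onz(c,p,233).round(1) for p in((260.3,196.5),(199,195),(136,196.5))])
print("roof corner",onz(c,(459,157),290).round(),onz(c,(459,138),306).round())
```

```text
cap [ 613.92693778 -201.26472572  233.        ] (array([ 616.56396977, -201.83693701,  234.03419768]), [2.30064506432007, 2.30064506432016])
washers [array([ 678.2, -200.1,  215.5]), array([ 675.5, -144.8,  215.5]), array([673.9, -90.5, 215.5])]
caps [array([ 613.9, -201.3,  233. ]), array([ 615. , -147.2,  233. ]), array([610.7, -92.7, 233. ])]
roof corner [ 572. -335.  290.] [ 565. -327.  306.]
```

The red peg tip measures (614.5,-201.5,233.5), its root is near (680,-200), and the cabinet yaw is about 0.033. The two views agree to 2.3 mm. Next I'll check the path to the brush and the carry path, including the brush's extents.

```bash
cat >> fk.py <<'E'
def bpath(q0,q1,n=8):
    for s in np.linspace(0,1,n):
        t,R,w,e=fk(np.array(q0)+s*(np.array(q1)-np.array(q0)),P,True);M=R.as_matrix()
        print("  tcp",t.round(),"ringend",(t+M@[128,0,-11]).round(),"tail",(t+M@[-65,0,8]).round(),"wr",w.round())
E
python3 - <<'E'
from cell import *
from h import *
from fk import *
yb=0.364
x=np.array([np.cos(yb),np.sin(yb),0]);z=np.array([0,0,-1.])
rg=Rn.from_matrix(np.column_stack([x,np.cross(z,x),z])).as_rotvec()
q0=get_state()["joint_positions"]
qa=solve_ik([455.6,284.1,130],rg);print(np.round(qa,2));path(q0,qa,8)
ql=solve_ik([455.6,284.1,260],rg);print(np.round(ql,2))
qi=solve_ik([430,-203,180],fwd(.45,.033));print(np.round(qi,2));bpath(ql,qi,10)
E
```

```text
[ 0.55  0.33  1.91 -0.    0.91  1.76]
  tcp [ 500. -206.  270.] wrist [ 159. -216.  361.] zt [ 0.97  0.03 -0.26]
  tcp [529. -58. 249.] wrist [ 233. -206.  370.] zt [ 0.84  0.42 -0.35]
  tcp [508.  66. 217.] wrist [ 307. -172.  383.] zt [ 0.57  0.68 -0.47]
  tcp [463. 150. 182.] wrist [ 375. -115.  398.] zt [ 0.25  0.75 -0.61]
  tcp [421. 194. 149.] wrist [429. -36. 415.] zt [-0.02  0.65 -0.76]
  tcp [404. 215. 124.] wrist [464.  60. 435.] zt [-0.17  0.44 -0.88]
  tcp [419. 236. 116.] wrist [474. 169. 457.] zt [-0.16  0.19 -0.97]
  tcp [456. 283. 130.] wrist [456. 283. 482.] zt [-0. -0. -1.]
[ 0.55  0.18  1.78 -0.    1.18  1.76]
[-1.09  0.35  2.58  1.91  1.04 -1.35]
  tcp [456. 283. 260.] ringend [576. 328. 271.] tail [395. 260. 252.] wr [456. 283. 612.]
  tcp [432. 242. 221.] ringend [549. 295. 223.] tail [372. 215. 217.] wr [483. 189. 565.]
  tcp [415. 215. 198.] ringend [531. 270. 205.] tail [356. 187. 192.] wr [487.  94. 521.]
  tcp [413. 193. 189.] ringend [529. 244. 213.] tail [354. 169. 174.] wr [469.   3. 480.]
  tcp [426. 166. 188.] ringend [540. 202. 235.] tail [368. 150. 163.] wr [431. -76. 444.]
  tcp [449. 125. 192.] ringend [555. 141. 264.] tail [396. 119. 155.] wr [ 378. -141.  411.]
  tcp [473.  64. 197.] ringend [562.  62. 289.] tail [428.  67. 148.] wr [ 314. -188.  384.]
  tcp [484. -16. 197.] ringend [552. -28. 305.] tail [451.  -9. 141.] wr [ 244. -215.  362.]
  tcp [ 472. -109.  192.] ringend [ 523. -119.  310.] tail [ 448. -104.  131.] wr [ 176. -223.  345.]
  tcp [ 429. -203.  180.] ringend [ 475. -202.  300.] tail [ 408. -204.  118.] wr [ 112. -214.  333.]
```

The direct sweep passes too close to the cabinet's front. I'll route both paths through a retracted via point.

Run:
```python
from cell import *
from h import *
from fk import *
yb=0.364
x=np.array([np.cos(yb),np.sin(yb),0]);z=np.array([0,0,-1.])
rg=Rn.from_matrix(np.column_stack([x,np.cross(z,x),z])).as_rotvec()
q0=np.array(get_state()["joint_positions"])
qa=np.array(solve_ik([455.6,284.1,130],rg));ql=np.array(solve_ik([455.6,284.1,260],rg))
qi=np.array(solve_ik([450,-203,180],fwd(.45,.033)))
def maxx(q0,q1,name):
    mx=[];zz=[]
    for s in np.linspace(0,1,21):
        t,R,w,e=fk(q0+s*(q1-q0),P,True);M=R.as_matrix()
        pts=np.array([t+M@v for v in([0,64,8],[0,-64,8],[128,0,-11],[-65,0,15],[0,0,8],[37,94,-80],[37,-94,-80],[100,28,-11],[100,-28,-11])])
        k=pts[:,1]<80
        mx.append(pts[k,0].max() if k.any() else 0);zz.append(pts[:,2].min())
    print(name,"maxx",np.round(max(mx)),"minz",np.round(min(zz)))
    return
for X,Y,Z,ps in((360,0,300,1.57),(340,0,300,1.3),(370,0,320,1.1),(400,0,300,.9)):
  for yw in (0.,.364):
    qv=solve_ik([X,Y,Z],fwd(ps,yw))
    if qv is None:print("none");continue
    qv=np.array(qv);print(X,ps,yw,qv.round(2))
    maxx(q0,qv,"out");maxx(qv,qa,"to brush");maxx(ql,qv,"lift-v");maxx(qv,qi,"v-qi")
```

```text
360 1.57 0.0 [-0.   -0.17  2.04  0.    1.27  1.57]
out maxx 557.0 minz 204.0
to brush maxx 533.0 minz 115.0
lift-v maxx 528.0 minz 245.0
v-qi maxx 539.0 minz 115.0
360 1.57 0.364 [-0.   -0.17  2.04  0.    1.27  1.2 ]
out maxx 554.0 minz 204.0
to brush maxx 517.0 minz 115.0
lift-v maxx 511.0 minz 245.0
v-qi maxx 534.0 minz 115.0
340 1.3 0.0 [-0.01 -0.39  2.22  0.    1.05  1.56]
out maxx 544.0 minz 204.0
to brush maxx 522.0 minz 115.0
lift-v maxx 515.0 minz 245.0
v-qi maxx 524.0 minz 115.0
340 1.3 0.364 [-0.14 -0.38  2.21  0.15  1.08  1.01]
out maxx 542.0 minz 204.0
to brush maxx 509.0 minz 115.0
lift-v maxx 501.0 minz 245.0
v-qi maxx 522.0 minz 115.0
370 1.1 0.0 [-0.01 -0.47  2.27  0.    0.88  1.56]
out maxx 542.0 minz 202.0
to brush maxx 529.0 minz 115.0
lift-v maxx 522.0 minz 245.0
v-qi maxx 521.0 minz 115.0
370 1.1 0.364 [-0.26 -0.43  2.25  0.33  0.96  0.81]
out maxx 540.0 minz 204.0
to brush maxx 522.0 minz 115.0
lift-v maxx 507.0 minz 245.0
v-qi maxx 522.0 minz 115.0
400 0.9 0.0 [-0.01 -0.48  2.4   0.01  0.56  1.56]
out maxx 538.0 minz 162.0
to brush maxx 541.0 minz 115.0
lift-v maxx 538.0 minz 245.0
v-qi maxx 512.0 minz 115.0
400 0.9 0.364 [-0.39 -0.41  2.36  0.65  0.77  0.44]
out maxx 536.0 minz 204.0
to brush maxx 523.0 minz 115.0
lift-v maxx 512.0 minz 245.0
v-qi maxx 517.0 minz 115.0
```

Run:
```python
from cell import *
from h import *
yb=0.364
rg=fwd(np.pi/2,yb)
reach([340,0,300],fwd(1.3,yb));reach([455.6,284.1,110],rg)
move_l([455.6,284.1,15],rg,120)
print(get_state()["force"])
print(move_gripper(0.4,40));st=get_state();print(st["time_s"],st["eef_pos"],st["gripper_width"]*92,st["grasp_force"])
if st["gripper_width"]*92>44 and st["grasp_force"]<5:
    move_gripper(0.0,40);st=get_state();print(st["gripper_width"]*92,st["grasp_force"])
move_l([455.6,284.1,130],rg,150)
st=get_state();print(st["time_s"],st["gripper_width"]*92,st["grasp_force"],st["force"])
s=snapshot("wrist");cv2.imwrite("pics/w2.png",s["image"][:,:,::-1])
c=cam(s,st);print("pred ring",proj(c,np.array(st["eef_pos"])+[100*np.cos(yb),100*np.sin(yb),11]))
```

```text
[-0.42736727 -0.23304934  0.92364873]
False
7.2167 [455.61676432 284.16486103  15.05632689] 47.752585236045434 39.99989926815033
8.1333 47.6776962519747 39.99900162220001 [ 1.03122916  1.02311644 -1.38570874]
pred ring [261.72091242  35.05523752]
```

View pics/w2.png

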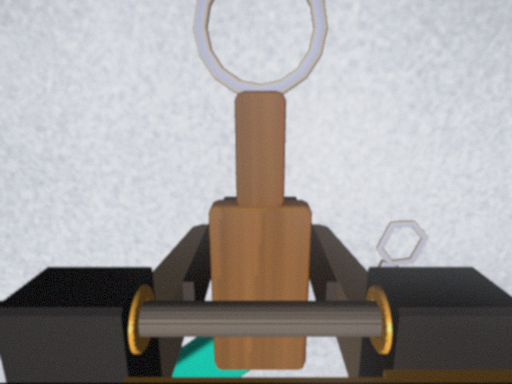

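The brush is held squarely. The ring centre appears at about (261,29) against a predicted (262,35), so the grip-to-ring distance is about 102.5 mm. Next I'll carry it to the pre-entry pose in front of the red peg and look.

```bash
cat >> h.py <<'E'
YAW=.033;TIP=np.array([614.5,-201.5,233.5]);FX=np.array([np.cos(YAW),np.sin(YAW),0]);L=102.5
def pose(dx,z,p):
    """TCP pose putting ring centre dx mm beyond the tip along cabinet x, at height z, tool pitched p down"""
    rv=fwd(p,YAW);M=Rn.from_rotvec(rv).as_matrix();r=TIP+dx*FX;r=np.array([r[0],r[1],z])
    return (r-L*M[:,0]+11*M[:,2]).tolist(),rv.tolist()
E
python3 - <<'E'
from cell import *
from h import *
from fk import *
for a in((-75,238,.35),(-28,238,.35),(-8,235.7,.26),(24,221,.2),(24,208,.1)):
    p,rv=pose(*a);q=solve_ik(p,rv);print(a,np.round(p),None if q is None else np.round(q,2),fk(q,P,True)[2].round() if q is not None else"")
move_l([455.6,284.1,250],fwd(np.pi/2,.364),250)
reach([340,0,300],fwd(1.3,.364))
p,rv=pose(-85,238,.35);q=np.array(solve_ik(p,rv));q0=np.array(get_state()["joint_positions"]);bpath(q0,q)
mx=max(max((t+R.as_matrix()@np.array(v))[0] for v in([128,0,-11],[100,28,-11],[100,-28,-11],[0,64,15],[0,-64,15])) for t,R in(fk(q0+s*(q-q0),P) for s in np.linspace(0,1,21)))
print("maxx",mx)
if mx<552:
    reach(p,rv);st=get_state();print(st["time_s"],st["force"],st["grasp_force"])
    s=snapshot("wrist");cv2.imwrite("pics/w3.png",s["image"][:,:,::-1])
    t=snapshot("side");b=cv2.resize(t["image"][80:230,180:340],(545,512))
    cv2.imwrite("pics/s3.png",b[:,:,::-1])
E
```

```text
(-75, 238, 0.35) [ 515. -205.  138.] [-0.87  0.63  2.5   2.24  1.21 -1.56] [ 183. -216.  259.]
(-28, 238, 0.35) [ 562. -203.  138.] [-0.75  0.62  2.43  2.33  1.16 -1.5 ] [ 230. -215.  259.]
(-8, 235.7, 0.26) [ 591. -202.  134.] [-0.71  0.72  2.39  2.4   1.29 -1.55] [ 250. -214.  224.]
(24, 221, 0.2) [ 629. -201.  118.] [-0.65  0.82  2.33  2.46  1.37 -1.57] [ 283. -213.  188.]
(24, 208, 0.1) [ 639. -201.  105.] [-0.64  0.94  2.28  2.48  1.54 -1.62] [ 288. -213.  140.]
  tcp [340.  -1. 300.] ringend [453.  42. 345.] tail [283. -23. 275.] wr [252. -35. 639.]
  tcp [336.  54. 256.] ringend [444. 102. 304.] tail [281.  30. 229.] wr [281. -70. 581.]
  tcp [354.  96. 240.] ringend [457. 137. 306.] tail [303.  76. 205.] wr [ 294. -109.  520.]
  tcp [397. 109. 240.] ringend [488. 132. 327.] tail [351.  99. 194.] wr [ 291. -145.  460.]
  tcp [452.  82. 241.] ringend [525.  82. 346.] tail [416.  83. 186.] wr [ 275. -176.  402.]
  tcp [502.  12. 229.] ringend [553.  -1. 346.] tail [478.  21. 168.] wr [ 248. -200.  348.]
  tcp [525. -90. 195.] ringend [ 559. -102.  318.] tail [510. -83. 132.] wr [ 212. -213.  300.]
  tcp [ 504. -206.  138.] ringend [ 538. -204.  262.] tail [ 489. -206.   74.] wr [ 173. -217.  259.]
maxx 560.4565290635237
```

The direct path came within 4 mm of the cabinet, so my guard stopped it. I'll go through the intermediate pose I checked earlier.

Run:
```python
from cell import *
from h import *
reach([450,-203,180],fwd(.45,YAW))
p,rv=pose(-85,238,.35);move_l(p,rv,150);st=get_state();print(st["time_s"],st["force"],st["grasp_force"])
s=snapshot("wrist");cv2.imwrite("pics/w3.png",s["image"][:,:,::-1])
print("pred ring",proj(cam(s,st),TIP+[-85,-3,4.5]),"tip",proj(cam(s,st),TIP))
```

```text
12.6333 [ 0.25141241  0.1327327  -0.94777023] 39.99930381774902
pred ring [264.18036021  23.03768197] tip [262.58419634  10.80613291]
```

View pics/w3.png

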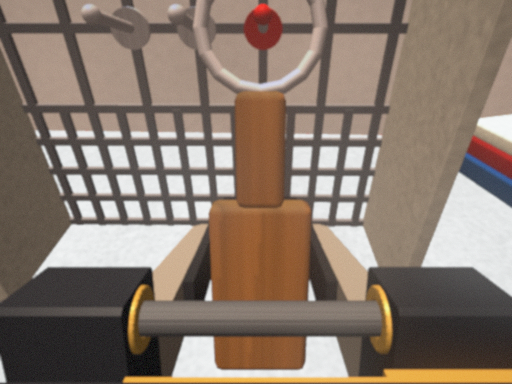

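The brush is unchanged in the grip. The red cap shows at (263,11), just where predicted, and is centred sideways in the ring (centre x ≈ 261). I'll thread it now, watching the force at each step.

Run:
```python
from cell import *
from h import *
for a,v in(((-28,238,.35),80),((-8,235,.28),60),((10,227,.22),50),((24,221,.18),50),((24,215,.1),40)):
    p,rv=pose(*a);move_l(p,rv,v);st=get_state();f=np.array(st["force"]);print(a,round(st["time_s"],1),f.round(1))
    if np.linalg.norm(f)>8:print("stop");break
s=snapshot("wrist");t=snapshot("side")
a=cv2.resize(t["image"][80:190,190:310],(419,384),interpolation=cv2.INTER_CUBIC)
cv2.imwrite("pics/w4.png",np.hstack([cv2.resize(s["image"],(380,384)),a])[:,:,::-1])
```

```text
(-28, 238, 0.35) 13.6 [-0.5 -0.1 -1.6]
(-8, 235, 0.28) 14.2 [-0.4 -0.3 -0.3]
(10, 227, 0.22) 14.8 [-0.6  0.9 -0.2]
(24, 221, 0.18) 15.4 [ 0.4 -0.6 -1.7]
(24, 215, 0.1) 15.8 [-0.4 -0.1 -1. ]
```

View pics/w4.png

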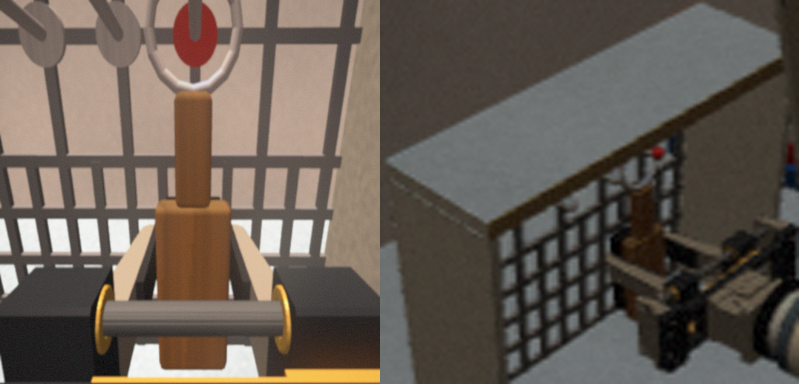

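In the wrist view, the red peg runs through the ring, with the washer at (195,33) inside it. In the side crop the red cap sits at (658,153), out in front of the ring. I'll lower until the ring bears on the peg.

Run:
```python
from cell import *
from h import *
z=215;f0=np.array(get_state()["force"])[2]
while z>200:
    z-=1.5;p,rv=pose(24,z,.1);move_l(p,rv,20);sleep(.1)
    f=np.mean([get_state()["force"] for _ in range(3)],0);print(z,f.round(1))
    if f[2]-f0>4:break
print(get_state()["time_s"],f0)
```

```text
213.5 [-0.   0.6 -1. ]
212.0 [-0.7 -1.2 -1.7]
210.5 [ 0.6 -0.1 -1.3]
209.0 [-0.1  0.7 -0.2]
207.5 [-0.2  1.6  4.8]
17.6167 -0.17647119202178818
```

Contact came at z ≈ 208, as the geometry predicted. Releasing and backing out straight.

Run:
```python
from cell import *
from h import *
p,rv=pose(24,208.2,.1);move_l(p,rv,20)
move_gripper(0.54);move_gripper(0.62);sleep(.4);move_gripper(1.0);sleep(.3)
st=get_state();print(np.round(st["force"],1),st["time_s"])
p=np.array(st["eef_pos"]);M=Rn.from_rotvec(st["tool_rot"]).as_matrix()
move_l((p-100*M[:,2]).tolist(),None,100)
print(np.round(get_state()["force"],1))
s=snapshot("wrist");t=snapshot("side")
a=cv2.resize(t["image"][80:190,190:310],(419,384),interpolation=cv2.INTER_CUBIC)
cv2.imwrite("pics/w5.png",np.hstack([cv2.resize(s["image"],(380,384)),a])[:,:,::-1])
```

```text
[ 0.6 -0.2 -0.7] 19.7833
[ 0.2 -0.3 -0.4]
```

View pics/w5.png

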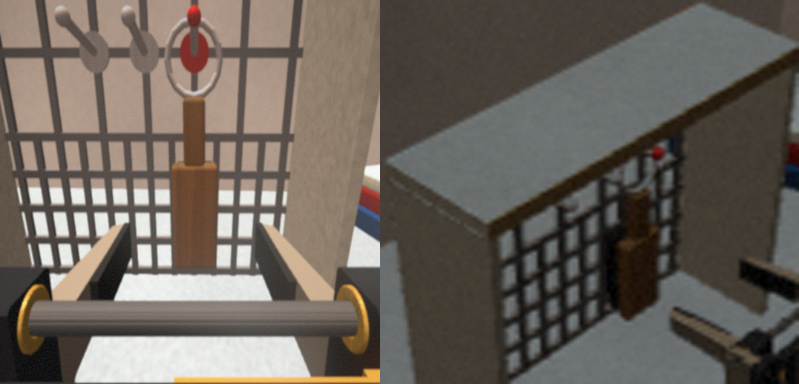

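The brush hangs by its ring on the red peg, with the cap in front at (194,15) and the fingers clear on both sides. I'll back off further, let it settle, check that nothing is moving, and hand in.

Run:
```python
from cell import *
from h import *
st=get_state();p=np.array(st["eef_pos"]);M=Rn.from_rotvec(st["tool_rot"]).as_matrix()
try: move_l((p-60*M[:,2]+[0,0,30]).tolist(),None,120)
except Exception as e: print(e)
def brown(n):
    h=cv2.cvtColor(snapshot(n)["image"],cv2.COLOR_RGB2HSV).astype(int)[80:300,120:260] if n=="wrist" else cv2.cvtColor(snapshot(n)["image"],cv2.COLOR_RGB2HSV).astype(int)[125:180,230:300]
    m=(h[...,0]<20)&(h[...,1]>110)&(h[...,2]<170);y,x=np.where(m);return len(x),x.mean().round(2),y.mean().round(2)
for i in range(4):
    sleep(.8);print(brown("side"))
a=cv2.imread("pics/top0.png").astype(int);b=snapshot("top")["image"][:,:,::-1].astype(int)
for n,(r0,r1,c0,c1) in dict(vase=(90,130,140,190),opener=(198,255,190,215),torch=(208,275,335,365)).items():
    print(n,np.abs(a-b)[r0:r1,c0:c1].mean().round(2))
print(get_state()["time_s"])
```

```text
(452, np.float64(28.23), np.float64(23.21))
(449, np.float64(28.47), np.float64(23.07))
(456, np.float64(28.17), np.float64(23.1))
(459, np.float64(27.98), np.float64(22.96))
vase 4.23
opener 4.6
torch 22.01
25.2083
```

The brush is still, and the vase and opener haven't moved. The torch difference is probably the arm covering it, so I'll clear the arm back to the start and check before handing in.

Run:
```python
from cell import *
from h import *
from fk import *
q0=np.array(get_state()["joint_positions"]);qs=[-1.147,.353,1.633,0,1.155,-.002]
p=np.array(get_state()["eef_pos"]).round();print(p)
reach([460,-205,270],fwd(.26,.03))
path(get_state()["joint_positions"],qs,5)
move_j(qs)
a=cv2.imread("pics/top0.png");b=np.ascontiguousarray(snapshot("top")["image"][:,:,::-1])
def y(i):
    h=cv2.cvtColor(i,cv2.COLOR_BGR2HSV)[200:280,330:370].astype(int);m=(h[...,0]>20)&(h[...,0]<35)&(h[...,1]>150);Y,X=np.where(m);return len(X),X.mean().round(2),Y.mean().round(2)
print(y(a),y(b))
t=snapshot("side")["image"];h=cv2.cvtColor(t,cv2.COLOR_RGB2HSV).astype(int)[125:180,230:300];m=(h[...,0]<20)&(h[...,1]>110)&(h[...,2]<170);Y,X=np.where(m);print(len(X),X.mean(),Y.mean(),get_state()["time_s"])
if abs(y(a)[1]-y(b)[1])<1 and abs(y(a)[2]-y(b)[2])<1: print(hand_in())
```

```text
[ 481. -206.  151.]
  tcp [ 459. -205.  270.] wrist [ 119. -215.  360.] zt [ 0.97  0.03 -0.26]
  tcp [ 469. -201.  251.] wrist [ 166. -316.  389.] zt [ 0.86  0.33 -0.39]
  tcp [ 427. -257.  209.] wrist [ 206. -411.  436.] zt [ 0.63  0.44 -0.64]
  tcp [ 350. -386.  184.] wrist [ 236. -497.  499.] zt [ 0.32  0.31 -0.89]
  tcp [ 257. -570.  223.] wrist [ 257. -570.  575.] zt [ 0. -0. -1.]
(687, np.float64(20.71), np.float64(38.74)) (688, np.float64(20.72), np.float64(38.74))
455 28.054945054945055 23.01978021978022 27.9
the job is handed in; nothing more can be done
None
```

The brush hangs freely by its steel ring on the red-capped peg, ring end up and still; the vase, torch and opener were not moved, and the job was handed in at about 28 s.

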